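Clear the bottle and unclip the slide cassette

TASK

A small amber bottle was left standing on one of two slide cassettes: move it onto the floor of the shallow metal tray, setting it down gently and upright, and let go of it. Then pinch the two side catches of the cassette it stood on together, lift that cassette straight out of its dock, and finish while still holding it level by its squeezed catches, about 10 cm above the dock. Leave the other cassette in its dock and do not knock over or shove the other things on the bench.

Things in the scene. Friction and masses are not known exactly. Their poses are not given: they have to be found in the camera images.
- bottle: small closed amber glass bottle with white cap and paper label: straight body 36 mm in diameter up to 53 mm, then a shoulder and neck, 85 mm high in all, about 90 g. Origin: centre of its underside; z up its axis. Starts upright on top of 'cassette'.
- tray: shallow plain aluminium tray, fixed, 150 x 104 x 12 mm outside, floor and walls 3 mm thick. Origin: centre of its underside (inner floor 3 mm above it); x along the 150 mm side, z up. A jar stands in it near its +x end (35 to 50 mm from the centre, within 15 mm of the middle line); the -x half is free.
- dock_a: grey box-shaped dock, fixed, 130 (x) x 96 (y) x 34 mm (z), holding 'cassette' in a well open at the top, 87 x 50 mm, 30 mm deep. Origin: centre of its underside, z up. Its flat top, 34 mm above the origin, reaches 23 mm out beside the well on both y sides. dock_a, dock_b and the tray may stand in any order.
- cassette: white flat-topped slide cassette, the one under the bottle, 84 (x) x 47 (y) x 66 mm (z), about 190 g. Origin: centre of its underside, 4 mm above the dock's origin when seated (lower 30 mm in the well, top 36 mm above the dock's top), axes parallel to the dock's, z up. A ribbed grey spring catch sticks out in the middle of each long side (+y and -y), 62 mm across both.
- cassette_left (a joint): how far the +y catch of 'cassette' is pushed in, m: 0 sprung out, locked; 0.0055 fully in, at a firm stop. Spring 2 N at first, 5 N fully in. Its pad is 24 mm long in x, 33 to 62 mm above the cassette's origin (3 to 32 mm above the dock's top), outer face 31 mm from the middle plane when out. A barb at its foot locks under the dock's lip until pushed in 4 mm.
- cassette_right (a joint): the same for the -y catch. With both fully in, the catches are 51 mm across and the cassette can be lifted and carried by them.
- dock_b: second dock, same shape and size as dock_a, holding cassette_b.
- cassette_b: second cassette, same shape as 'cassette', nothing standing on it; to be left in its dock. Origin: centre of its underside.
- jar: clear glass jar, 38 mm in diameter, 55 mm high, standing in the tray; bystander. Origin: centre of underside.
- flask: clear upright culture flask with blue cap, 37 x 85 mm, 160 mm high, bystander. Origin: centre of underside.
- tip_box: white box of pipette tips with blue deck, 85 x 122 x 63 mm, bystander. Origin: centre of underside.
- tube_rack: grey rack with five capped tubes, 70 x 160 mm, 95 mm high, bystander. Origin: centre of underside.
- dishes: stack of three round clear dishes, 90 mm in diameter, 45 mm high, bystander. Origin: centre of underside.
- burner: squat round metal gas burner, 116 mm in diameter, 78 mm high, bystander. Origin: centre of underside.
- scissors: scissors lying flat, 165 mm long, 10 mm high, bystander. Origin: underside near the middle.
Mind the look-alikes: they are no part of the job. Leave any pink or turquoise look-alike of the dock_b alone.

How it is judged:
By the outcome, as a careful person would: the job done as asked, in the order asked, and still so for the second after the job is handed in, while the arm keeps its last pose, push and grip.
It also fails if it takes over 58 s, if anything falls off the work surface, if the arm or the gripper's body presses on something with over 40 N, if the wrist force passes 120 N, or if a joint passes its speed limit or range.

ROBOT

A 7-joint arm with a two-finger parallel gripper is mounted at the origin on the work surface. World frame = base frame: x ahead of the robot, y to its left, z up, the work surface at z = 0. Lengths are in m, angles in rad, forces in N, time in s.
With the tool pointing down it reaches from about 0.425 to 1.025 m from the base axis. Payload 3.6 kg.
Tool frame: the origin (TCP) lies midway between the tips of the shut fingers; the grasp point (between the pads) lies env.hold_point_z behind it (env.hold_point_z is the distance from the TCP to the grasp point, in m); x points along the fingers, z is the direction in which the jaws open and shut, and the axes are right-handed (so a half turn about x gives the same grasp; the last joint's range is limited). The gripper opens to 85 mm and grips with 20 to 120 N. Pads are 22 mm wide; open, the fingers measure 114 mm over their backs; the gripper's body (76 mm by 85 mm) begins 54 mm behind the grasp point. The pads swing forward as they close: fully open they stand 13 mm farther back than shut.
Start: joints at [1.06, 0.591, 0.048, 1.609, -0.033, 0.943, -0.034], TCP at [0.294, -0.663, 0.231] pointing down, gripper open.
Joint ranges: [-2.69, 2.69], [-0.47, 2.24], [-1.27, 1.36], [0.19, 2.51], [-1.53, 4.68], [0.08, 2.07], [-3.09, 3.09]. Speed limits (rad/s): [2.57, 2.57, 3.14, 3.14, 3.14, 3.14, 3.14].

INTERFACE

Orientations are given as a unit quaternion [x, y, z, w].
In Python, from plant import env gives the robot as it stands.
- The arm moves only by the tool move_arm, never from a script. Its argument "series" is a list of rows, each a list of 5 numbers: the shift along the tool's x, y, z in cm, then the turn about the tool's x in rad, then the opening, from 0 (shut) to 1 (fully open). In form: [[dx, dy, dz, roll, gripper], ...]. A call has 1 to 10 rows; each row shifts and turns the pose as measured when the row begins, along the tool's axes as they then stand; what a row does not reach is not made up. A row lasts 1/12 s, in which the tool goes at most 41.7 mm and 7.16 degrees, less where a joint would pass 70% of its speed; a pose out of reach is approached as far as the arm can. A call is refused whole if a number of a shift passes 4.17 or a number of a turn 0.125, either way. A call with a gripper value outside its range is refused whole. The fingers move at their own pace and stop on an object; the grip force is fixed at half the most. Time passes only in rows, so rows that do not move let the fingers close. It gives the time, the measured TCP pose, the force and the opening at its end, in the units of the state.
- env.observe(): the state, without advancing time (a new reading comes with each control period).
- env.get_image(name): name is "scene" or "side" or "wrist"; returns a dict with "img" (384x512x3 uint8, red, green, blue), "z_map" (384x512 float32, m along the optical axis (not along the pixel's ray), 0 where there is no reading), "mtx" (3x3 intrinsics, pixels), "eye" and "rotation" of the camera in the world; the wrist camera has in their place "tool_from_camera" (4x4, takes a point from camera to tool coordinates, whose origin is the TCP and whose axes are the tool frame's). Camera axes: x right, y down, z forward; pixel columns grow to the right and rows downward; lengths in m; the calibration is good to about 2 mm. A picture is of the moment at which its call begins: read the wrist's pose just before it.
- env.sign_off(): hands the job in, once; it reports no verdict.
The state is a dict: "clock": time; "joint_positions": joint angles; "qvel": joint speeds; "joint_torque": joint torques, N m; "tcp_pos": TCP position; "orientation": TCP orientation; "contact_force": force on the tool from outside, world axes, zero at the start; "wrist_torque": the same for the moment, N m; "grip_width": finger opening in m.
Only numpy, scipy, OpenCV 4.12 (cv2) and the standard library are available. Lean on these libraries where they do the work, as an engineer would, in place of code of your own. Each camera call takes 0.05 s, during which the arm holds its last target.

## Working session

There is one attempt and no reset: what is moved stays moved. The work goes in short steps, Python scripts to look and compute and a tool call to move; the robot and the scene stay as the last step left them, time stands still between calls to the robot, and variables do not carry over. Pictures are saved under pics/ and viewed, and the job is handed in when it is done.

Besides the shell and the picture viewer there is one more tool, called after "Call:" in YAML: its name, and indented under it one key for each argument. move_arm: Moves the arm, as the interface text tells. Its arguments: {"type":"object","properties":{"series":{"type":"array"}},"required":["series"]}

```bash
ls; mkdir -p pics; cat > h.py <<'E'
import numpy as np, cv2
from plant import env
from scipy.spatial.transform import Rotation as R
def grab(n,tag):
    s=env.observe(); d=env.get_image(n)
    cv2.imwrite(f'pics/{tag}.png',d['img'][:,:,::-1])
    if 'eye' in d: Rm=np.array(d['rotation']); 
    if 'eye' in d:
        Rm=Rm if Rm.shape==(3,3) else R.from_quat(Rm).as_matrix(); e=np.array(d['eye'])
    else:
        T=np.eye(4);T[:3,:3]=R.from_quat(s['orientation']).as_matrix();T[:3,3]=s['tcp_pos']
        M=T@np.array(d['tool_from_camera']);Rm=M[:3,:3];e=M[:3,3]
    np.savez(f'pics/{tag}.npz',img=d['img'],z=d['z_map'],K=d['mtx'],R=Rm,e=e)
    return load(tag)
def load(tag): return dict(np.load(f'pics/{tag}.npz'))
def cloud(d):
    h,w=d['z'].shape;u,v=np.meshgrid(np.arange(w),np.arange(h));K=d['K'];z=d['z']
    P=np.stack([(u-K[0,2])/K[0,0]*z,(v-K[1,2])/K[1,1]*z,z],-1)
    P=P@d['R'].T+d['e'];P[z==0]=np.nan
    return P
def ray(d,u,v,h):
    K=d['K'];r=d['R']@np.array([(u-K[0,2])/K[0,0],(v-K[1,2])/K[1,1],1]);return d['e']+r*(h-d['e'][2])/r[2]
E
python3 - <<'E'
from h import *
print(env.observe(),env.hold_point_z)
for n in ('scene','side','wrist'):
    d=grab(n,n+'0');print(n,d['e'],d['R'][:,2],d['K'][0,0])
E
```

```text
pics
{'clock': 0.0, 'joint_positions': array([ 1.05946769,  0.59214673,  0.04827301,  1.60981386, -0.03329813,
        0.94268922, -0.03371604]), 'qvel': array([-0.00168112, -0.00182046,  0.00074999,  0.00012681,  0.00035655,
        0.00047064,  0.00012569]), 'joint_torque': array([ 5.58525117e-04, -5.48694205e+01,  1.54658429e+00, -1.98124838e+01,
        9.37409262e-03,  8.88509850e-03, -1.27867477e-06]), 'tcp_pos': array([ 0.29387745, -0.66187116,  0.2301235 ]), 'orientation': array([ 0.38580251,  0.59353303, -0.38500348,  0.59215478]), 'contact_force': array([-0.6202132 , -0.18795738, -0.78151527]), 'wrist_torque': array([-0.02057251, -0.00974291, -0.00773832]), 'grip_width': 0.08533747780494907} 0.0187
scene [1.12273482 0.15958547 1.14288579] [-0.46676479 -0.2204713  -0.85645959] 404.6550067780491
side [-0.04424892  0.82859709  0.9540062 ] [ 0.40454602 -0.66789888 -0.62470281] 399.0279024913457
wrist [ 0.35383367 -0.63546917  0.37379378] [-0.23986745 -0.10379583 -0.96524092] 330.2924391203334
```

View pics/scene0.png

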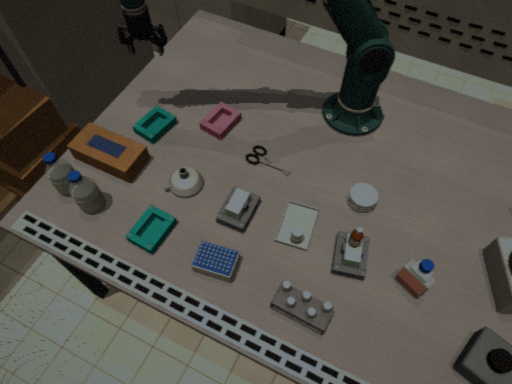

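View pics/side0.png

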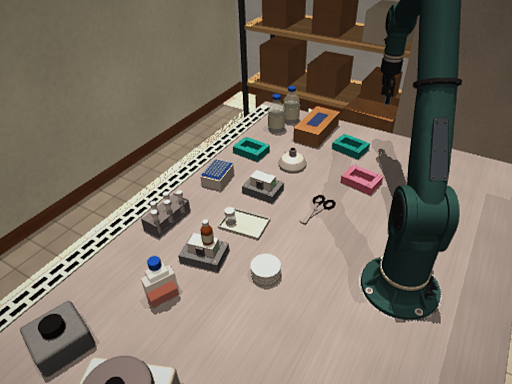

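View pics/wrist0.png

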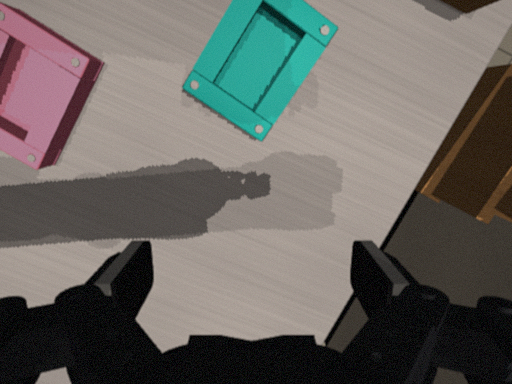

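Scene camera candidates: a grey dock with a white cassette and the amber bottle at (351,250), which is the target; a grey dock with a bare cassette at (238,206), which is dock_b; empty look-alike docks in turquoise at (155,123) and (152,228) and pink at (221,120). The tray is at (298,226) with the jar at (297,236). The target matches the side view at (205,245).

```bash
python3 - <<'E'
from h import *
for n,(a,b,c,e) in {'scene0':(190,400,170,300),'side0':(140,300,160,300)}.items():
    d=load(n);c_=d['img'][c:e,a:b,::-1]
    cv2.imwrite(f'pics/{n}_crop.png',cv2.resize(c_,None,fx=3.7,fy=3.7,interpolation=cv2.INTER_CUBIC))
for n,uvs in {'scene0':[(356,233),(355,255),(350,270),(298,225),(297,236),(238,200),(240,190),(362,195)],'side0':[(206,225),(205,244),(204,258),(250,225),(230,213),(263,180)]}.items():
    d=load(n);P=cloud(d)
    for u,v in uvs: print(n,u,v,P[v,u].round(3))
# fits
def rect(pts):
    (c,s,a)=cv2.minAreaRect((pts[:,:2]*1000).astype(np.float32));return np.round(c,1),np.round(s,1),round(a,1)
for n in('scene0','side0'):
    P=cloud(load(n));q=P.reshape(-1,3);q=q[~np.isnan(q[:,0])]
    tgt=cloud(load('scene0'))[262,351]
    for nm,lo,hi in(('docktop',.029,.039),('casstop',.064,.076)):
      for who,cc in(('a',tgt),('b',cloud(load('scene0'))[205,238])):
        m=(abs(q[:,2]-(lo+hi)/2)<(hi-lo)/2)&(np.hypot(*(q[:,:2]-cc[:2]).T)<.11)
        if m.sum()>5: print(n,nm,who,m.sum(),rect(q[m]),np.median(q[m][:,2]))
E
```

```text
scene0 356 233 [0.555 0.181 0.136]
scene0 355 255 [0.587 0.203 0.073]
scene0 350 270 [0.618 0.208 0.032]
scene0 298 225 [ 0.533  0.009 -0.001]
scene0 297 236 [0.599 0.029 0.058]
scene0 238 200 [ 0.572 -0.183  0.069]
scene0 240 190 [ 0.536 -0.195  0.066]
scene0 362 195 [0.365 0.155 0.043]
side0 206 225 [0.54  0.19  0.147]
side0 205 244 [0.542 0.204 0.079]
side0 204 258 [0.539 0.221 0.035]
side0 250 225 [ 0.513 -0.     0.003]
side0 230 213 [nan nan nan]
side0 263 180 [ 0.56  -0.169  0.069]
scene0 docktop a 685 (array([565.4, 192.7]), array([131.6,  96.2]), 12.7) 0.03325487109575187
scene0 docktop b 541 (array([ 574.4, -183. ]), array([131.3,  97.3]), 1.6) 0.03273997707032117
scene0 casstop a 326 (array([566.9, 192. ]), array([84.1, 62.3]), 5.3) 0.06905301082835769
scene0 casstop b 387 (array([ 574.6, -183.3]), array([85.5, 61.6]), 1.8) 0.06893221513602055
side0 docktop a 476 (array([562.1, 191.7]), array([129.7,  99.3]), 12.9) 0.034411466925720224
side0 docktop b 298 (array([ 569.1, -184. ]), array([101.7, 131. ]), 89.6) 0.034465941151814616
side0 casstop a 277 (array([561.2, 194.8]), array([86.6, 57.5]), 13.4) 0.06999786954567344
side0 casstop b 215 (array([ 570.8, -182. ]), array([84.4, 66. ]), 2.0) 0.06964747034582308
```

```bash
cat > /dev/null; ls pics
```

```text
scene0.npz
scene0.png
scene0_crop.png
side0.npz
side0.png
side0_crop.png
wrist0.npz
wrist0.png
```

View pics/scene0_crop.png

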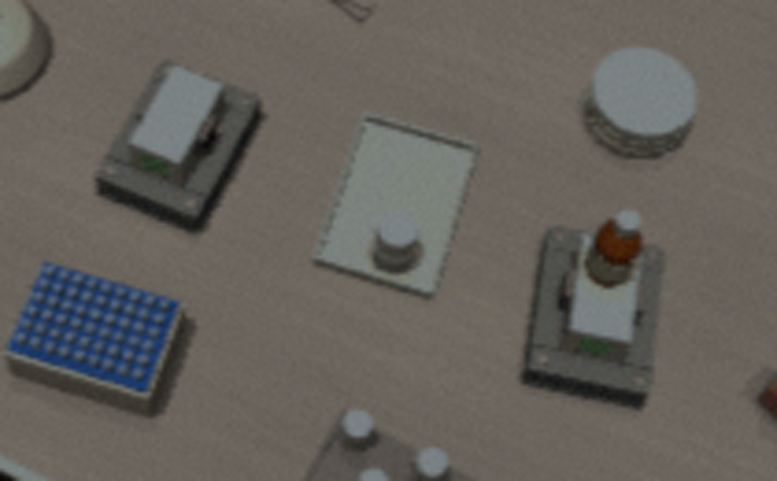

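View pics/side0_crop.png

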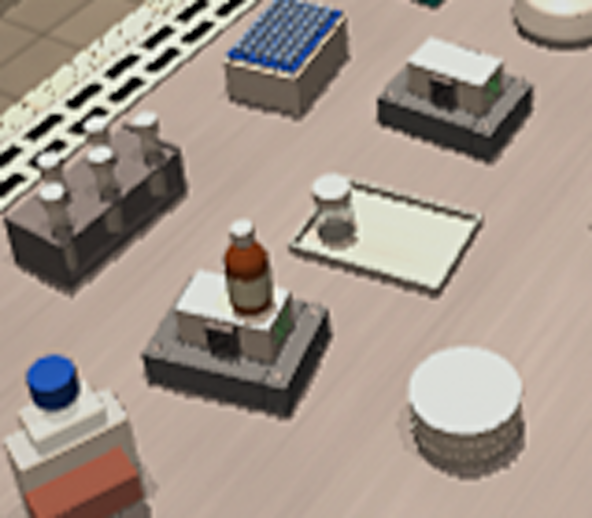

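The crops confirm it. The amber bottle stands on the white cassette of the right-hand dock (scene 355,240), and the other dock's cassette is bare. The jar is at the far-x end of the tray.

```bash
python3 - <<'E'
from h import *
s=env.observe();Rm=R.from_quat(s['orientation']).as_matrix();print('tool axes cols\n',Rm.round(3))
for n in('scene0','side0'):
    d=load(n);P=cloud(d);q=P.reshape(-1,3);col=d['img'].reshape(-1,3).astype(int);ok=~np.isnan(q[:,0]);q=q[ok];col=col[ok]
    m=(q[:,2]>.08)&(q[:,2]<.12)&(np.hypot(q[:,0]-.55,q[:,1]-.19)<.05)
    A=q[m]; # circle fit r=18
    from scipy.optimize import least_squares
    r=least_squares(lambda p:np.hypot(A[:,0]-p[0],A[:,1]-p[1])-.018,A[:,:2].mean(0)+.012*(np.array([A[:,0].mean(),A[:,1].mean()])-d['e'][:2])/1,loss='soft_l1',f_scale=.002)
    m2=(q[:,2]>.145)&(np.hypot(q[:,0]-.55,q[:,1]-.19)<.05)
    print(n,'bottle',m.sum(),r.x.round(4),'cap',m2.sum(),np.median(q[m2],0).round(4),q[m2][:,2].max())
    m3=(q[:,2]>.05)&(q[:,2]<.065)&(np.hypot(q[:,0]-.59,q[:,1]-.02)<.06); print('jar top',m3.sum(),np.median(q[m3],0).round(4))
# tray by contour brightness in scene & side
for n,box in(('scene0',(270,325,198,255)),('side0',(210,280,200,245))):
    d=load(n);g=cv2.cvtColor(d['img'],cv2.COLOR_RGB2HSV);a,b,c,e=box
    P=cloud(d)[c:e,a:b];im=d['img'][c:e,a:b].astype(int)
    print(n,'tray px',im[(e-c)//2,(b-a)//2],'bench',im[1,1])
    sat=(im[...,0]-im[...,2]);mask=((sat<18)&(im.sum(-1)>im[1,1].sum()))if n=='scene0' else(im[...,1]>=im[...,0]-8)
    mask=mask.astype(np.uint8);mask=cv2.morphologyEx(mask,cv2.MORPH_OPEN,np.ones((3,3)))
    cs,_=cv2.findContours(mask,cv2.RETR_EXTERNAL,cv2.CHAIN_APPROX_NONE);ct=max(cs,key=cv2.contourArea)[:,0]+[a,c]
    pts=np.array([ray(d,u,v,.008) for u,v in ct])
    keep=np.hypot(pts[:,0]-.54,pts[:,1]-.01)<.12
    print(n,len(ct),cv2.minAreaRect((pts[keep][:,:2]*1000).astype(np.float32)))
    # corners
    print(ct.min(0),ct.max(0))
E
```

```text
tool axes cols
 [[-0.001  0.914  0.406]
 [ 0.002  0.406 -0.914]
 [-1.    -0.    -0.002]]
scene0 bottle 92 [0.5482 0.1859] cap 37 [0.5509 0.1863 0.1535] 0.15831307085912139
jar top 105 [0.584  0.0233 0.0566]
side0 bottle 122 [0.547  0.1846] cap 37 [0.5443 0.1876 0.1544] 0.1577963597278974
jar top 73 [0.577  0.025  0.0575]
scene0 tray px [122 131 127] bench [109 102  93]
scene0 182 ((539.0953979492188, 3.4112014770507812), (140.53675842285156, 109.49131774902344), 8.02175235748291)
[274 203] [317 248]
side0 tray px [220 222 202] bench [187 167 153]
side0 172 ((543.93310546875, 2.74212646484375), (169.4383087158203, 105.65816497802734), 7.015571594238281)
[219 207] [269 237]
```

Bottle axis is at about (0.5475, 0.185) and dock_a at (0.564, 0.192) with yaw of about 12.8°. The tray centre is about (0.541, 0.004) with yaw 8°. First I turn the jaws to the cassette's y axis, then travel.

Call:
move_arm:
  series:
    - [0, 0, 0, 0.1, 1]
    - [0, 0, 0, 0.095, 1]
    - [0, 1, -1.77, 0, 1]
    - [0, 2, -3.54, 0, 1]
    - [0, 2, -3.54, 0, 1]
    - [0, 2, -3.54, 0, 1]
    - [0, 2, -3.54, 0, 1]
    - [0, 2, -3.54, 0, 1]
    - [0, 2, -3.54, 0, 1]
    - [0, 2, -3.54, 0, 1]

```text
clock: 0.98
tcp_pos: [0.3796, -0.3728, 0.225]
orientation: [0.447, 0.547, -0.452, 0.545]
contact_force: [1.1, 0.7, -0.0]
grip_width: 0.0852
```

```bash
cat >> h.py <<'E'
def go(x,y,z,yaw=12.8):
    s=env.observe();Rm=R.from_quat(s['orientation']).as_matrix()
    d=Rm.T@(np.array([x,y,z])-s['tcp_pos'])*100
    a=np.arctan2(Rm[1,1],Rm[0,1]); print('tcp',np.round(s['tcp_pos'],4),'shift cm',d.round(2),'roll',round(a-np.radians(yaw),4),'tilt',Rm[:2,0].round(4),'w',round(s['grip_width'],4),'F',np.round(s['contact_force'],1),'t',s['clock'])
E
python3 -c "
from h import *
go(.5475,.185,.2)"
```

```text
tcp [ 0.3796 -0.3728  0.225 ] shift cm [  2.14  27.18 -51.54] roll -0.0307 tilt [-0.0072 -0.0042] w 0.0852 F [ 1.1  0.7 -0. ] t 0.9833
```

Call:
move_arm:
  series:
    - [0.0, 2, -3.6, -0.01, 1]
    - [0.0, 2, -3.6, -0.01, 1]
    - [0, 2, -3.6, -0.01, 1]
    - [0, 2, -3.6, 0, 1]
    - [0, 2, -3.6, 0, 1]
    - [0, 2, -3.6, 0, 1]
    - [0, 2, -3.6, 0, 1]
    - [0, 2, -3.6, 0, 1]
    - [0, 2, -3.6, 0, 1]
    - [0, 2, -3.6, 0, 1]

```text
clock: 1.82
tcp_pos: [0.4942, 0.0277, 0.223]
orientation: [0.439, 0.553, -0.444, 0.552]
contact_force: [1.1, 0.2, 0.0]
grip_width: 0.085
```

```bash
python3 -c "
from h import *
go(.5475,.185,.2)"
```

```text
tcp [0.4942 0.0277 0.223 ] shift cm [  2.19   8.68 -14.18] roll -0.001 tilt [-0.006  -0.0046] w 0.085 F [1.1 0.2 0. ] t 1.8167
```

Call:
move_arm:
  series:
    - [0, 2, -3.4, 0, 1]
    - [0, 2, -3.4, 0, 1]
    - [0, 2, -3.3, 0, 1]
    - [0, 1, -1.6, 0, 1]
    - [0, 0.3, -0.5, 0, 1]
    - [0, 0, 0, 0, 1]
    - [0, 0, 0, 0, 1]

```text
clock: 2.4
tcp_pos: [0.5394, 0.1823, 0.2215]
orientation: [0.436, 0.558, -0.438, 0.555]
contact_force: [-0.2, -0.8, -0.2]
grip_width: 0.0855
```

```bash
python3 -c "
from h import *
go(.5475,.185,.2)
grab('wrist','w1')"
```

```text
tcp [0.5394 0.1823 0.2215] shift cm [ 2.15  0.87 -0.07] roll 0.0159 tilt [-0.0048  0.0008] w 0.0855 F [-0.2 -0.8 -0.2] t 2.4
```

View pics/w1.png

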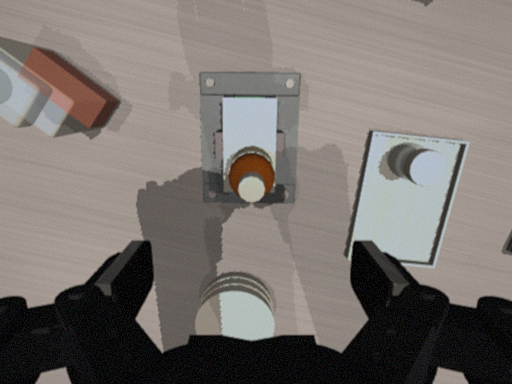

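The wrist view shows the bottle at (252,180) near the lower end of the cassette, catches either side at (217,145) and (281,145), and the tray at (410,200) with the jar toward its top. I'll measure from this view.

```bash
cat > m.py <<'E'
from h import *
import sys
def meas(tag):
    d=load(tag);P=cloud(d);q=P.reshape(-1,3);q=q[~np.isnan(q[:,0])]
    nr=np.hypot(q[:,0]-.564,q[:,1]-.192)<.1
    f=lambda m:[np.round(np.r_[a],1) for a in cv2.minAreaRect((q[m][:,:2]*1000).astype(np.float32))]
    for nm,h in(('dock',.034),('cass',.07)):
        m=nr&(abs(q[:,2]-h)<.005); print(nm,m.sum(),f(m),np.median(q[m][:,2]))
    m=nr&(q[:,2]>.147)&(q[:,2]<.165)&(np.hypot(q[:,0]-.5475,q[:,1]-.185)<.03)
    if m.sum()>10: print('cap',m.sum(),cv2.minEnclosingCircle((q[m][:,:2]*1000).astype(np.float32)),np.median(q[m],0).round(4))
    h,w=d['z'].shape;im=d['img'].astype(int);mask=((im[...,1]>=im[...,0]+2)&(im.sum(-1)>330)&(P[...,2]<.03)).astype(np.uint8)
    cv2.imwrite('pics/mask_'+tag+'.png',mask*255)
    t=(abs(P[...,2]-.003)<.012)&(mask>0)
    n,l,st,ce=cv2.connectedComponentsWithStats(t.astype(np.uint8))
    k=1+np.argmax(st[1:,4]);ys,xs=np.where(l==k);ct=np.array([ray(d,x,y,.007) for x,y in zip(xs,ys)])
    print('tray',cv2.minAreaRect((ct[:,:2]*1000).astype(np.float32)))
    j=(abs(q[:,2]-.055)<.004)&(np.hypot(q[:,0]-.58,q[:,1]-.024)<.04)
    if j.sum()>10: print('jar',cv2.minEnclosingCircle((q[j][:,:2]*1000).astype(np.float32)))
meas(sys.argv[1])
E
python3 m.py w1
```

```text
dock 6812 [array([563.9, 191.5]), array([129.8,  96.3]), array([13.1])] 0.03496844958110329
cass 3607 [array([563.1, 191. ]), array([83.8, 62. ]), array([13.8])] 0.070890848235443
cap 618 ((547.988525390625, 184.80419921875), 9.225371360778809) [0.549  0.1851 0.1558]
tray ((534.3901977539062, 2.3323745727539062), (153.2874755859375, 106.30094909667969), 7.787876605987549)
jar ((581.3507690429688, 22.56646728515625), 17.737348556518555)
```

Call:
move_arm:
  series:
    - [0, 0.5, 0, 0.008, 1]
    - [0, 0.4, 0, 0.008, 1]
    - [1, 0.1, -0.05, 0, 1]
    - [3, 0, 0, 0, 1]
    - [3, 0, 0, 0, 1]
    - [3, 0, 0, 0, 1]
    - [1, 0, 0, 0, 1]
    - [0, 0, 0, 0, 1]
    - [0, 0, 0, 0, 1]

```text
clock: 3.2
tcp_pos: [0.552, 0.1702, 0.1076]
orientation: [0.446, 0.547, -0.449, 0.548]
contact_force: [-0.1, -0.1, 0.6]
grip_width: 0.0854
```

```bash
python3 -c "
from h import *
go(.548,.185,.0865,13.0)
grab('wrist','w2')"
```

```text
tcp [0.552  0.1702 0.1076] shift cm [ 2.11 -0.1  -1.54] roll -0.0269 tilt [-0.0011 -0.0044] w 0.0854 F [-0.1 -0.1  0.6] t 3.2
```

View pics/w2.png

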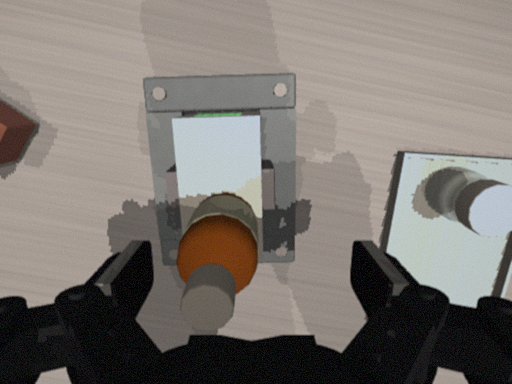

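The tool drifted 1.5 cm sideways during the descent, with no contact. I'll correct that first, in small steps.

Call:
move_arm:
  series:
    - [0, 0, -0.8, -0.015, 1]
    - [0, 0, -0.5, -0.01, 1]
    - [0, 0, -0.3, 0, 1]
    - [0, 0, 0, 0, 1]
    - [0, 0, 0, 0, 1]

```text
clock: 3.67
tcp_pos: [0.5522, 0.1896, 0.1137]
orientation: [0.442, 0.551, -0.438, 0.556]
contact_force: [0.4, -0.6, -0.5]
grip_width: 0.0854
```

```bash
python3 -c "
from h import *
go(.548,.185,.0865,13.0)"
```

```text
tcp [0.5522 0.1896 0.1137] shift cm [ 2.72 -0.54  0.35] roll 0.0012 tilt [0.0094 0.0004] w 0.0854 F [ 0.4 -0.6 -0.5] t 3.6667
```

Call:
move_arm:
  series:
    - [0, 0, 0, 0, 1]
    - [0, 0, 0, 0, 1]

```text
clock: 3.83
tcp_pos: [0.5527, 0.1905, 0.1148]
orientation: [0.442, 0.551, -0.437, 0.557]
contact_force: [-0.0, 0.2, 0.3]
grip_width: 0.0854
```

```bash
python3 -c "
from h import *
go(.548,.185,.0865,13.0); print(env.observe()['qvel'].round(3))"
```

```text
tcp [0.5527 0.1905 0.1148] shift cm [ 2.82 -0.62  0.42] roll 0.0022 tilt [0.0114 0.0013] w 0.0854 F [-0.   0.2  0.3] t 3.8333
[-0.002 -0.006 -0.001 -0.002  0.     0.001 -0.   ]
```

Call:
move_arm:
  series:
    - [0.2, -0.25, 0.15, 0, 1]
    - [0.6, -0.25, 0.15, 0, 1]
    - [0.6, -0.1, 0.1, 0, 1]
    - [0.6, 0, 0, 0, 1]
    - [0.4, 0, 0, 0, 1]
    - [0.2, 0, 0, 0, 1]

```text
clock: 4.33
tcp_pos: [0.5475, 0.1834, 0.0862]
orientation: [0.443, 0.551, -0.437, 0.557]
contact_force: [-0.0, 0.2, 0.2]
grip_width: 0.0853
```

```bash
python3 -c "
from h import *
go(.548,.185,.0865,13.0); print(env.observe()['qvel'].round(3))"
```

```text
tcp [0.5475 0.1834 0.0862] shift cm [-0.02  0.08 -0.14] roll 0.0006 tilt [0.0113 0.0005] w 0.0853 F [-0.   0.2  0.2] t 4.3333
[-0.001  0.051  0.005  0.016  0.002 -0.054 -0.005]
```

Call:
move_arm:
  series:
    - [0, 0.05, -0.08, 0, 1]
    - [0, 0.03, -0.05, 0, 1]
    - [0, 0, 0, 0, 0]
    - [0, 0, 0, 0, 0]
    - [0, 0, 0, 0, 0]
    - [0, 0, 0, 0, 0]
    - [0, 0, 0, 0, 0]

```text
clock: 4.92
tcp_pos: [0.5482, 0.1849, 0.0854]
orientation: [0.442, 0.551, -0.438, 0.556]
contact_force: [-0.0, -0.1, 0.5]
grip_width: 0.0347
```

```bash
python3 -c "
from h import *
go(.548,.185,.0865,13.0); print(env.observe()['qvel'].round(3))"
```

```text
tcp [0.5482 0.1849 0.0854] shift cm [-0.11 -0.01 -0.01] roll 0.0005 tilt [ 0.0104 -0.    ] w 0.0347 F [-0.  -0.1  0.5] t 4.9167
[-0.    -0.    -0.002  0.001 -0.006 -0.009 -0.   ]
```

Call:
move_arm:
  series:
    - [0, 0, 0, 0, 0]
    - [0, 0, 0, 0, 0]
    - [-0.4, 0, 0, 0, 0]
    - [-0.8, 0, 0, 0, 0]
    - [-1, 0, 0, 0, 0]
    - [-1, 0, 0, 0, 0]
    - [-1, 0, 0, 0, 0]
    - [-0.5, 0, 0, 0, 0]

```text
clock: 5.58
tcp_pos: [0.5466, 0.1848, 0.1363]
orientation: [0.442, 0.551, -0.438, 0.556]
contact_force: [0.0, -0.9, 0.2]
grip_width: 0.0347
```

```bash
python3 -c "
from h import *
go(.503,-.002,.14,13.0)
grab('wrist','w3');grab('side','s3')
d=load('s3');c=d['img'][150:310,120:300,::-1];cv2.imwrite('pics/s3c.png',cv2.resize(c,None,fx=3,fy=3))"
```

```text
tcp [0.5466 0.1848 0.1363] shift cm [-0.4  -8.46 17.22] roll 0.0007 tilt [ 0.0085 -0.0005] w 0.0347 F [ 0.  -0.9  0.2] t 5.5833
```

View pics/s3c.png

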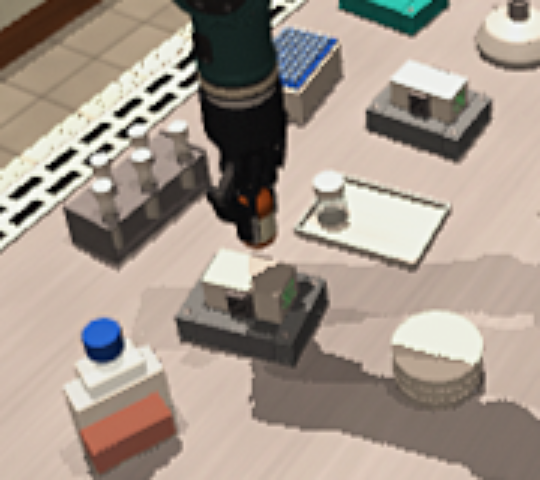

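View pics/w3.png

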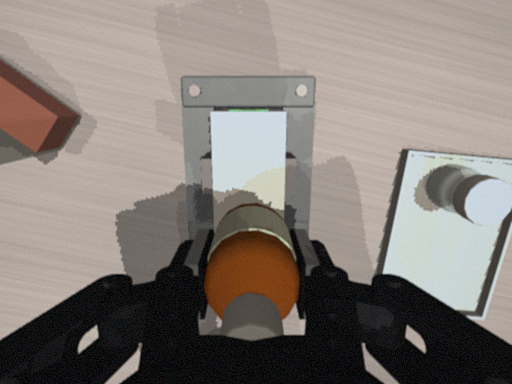

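Bottle held and lifted clear; the cassette stayed in its dock (side crop, bottle at (262,225)). Next I carry it over the free half of the tray.

Call:
move_arm:
  series:
    - [-0.1, -0.4, 0.8, 0, 0]
    - [-0.1, -0.8, 1.6, 0, 0]
    - [0, -1.1, 2.2, 0, 0]
    - [0, -1.1, 2.2, 0, 0]
    - [0, -1.1, 2.2, 0, 0]
    - [0, -1.1, 2.2, 0, 0]
    - [0, -1, 2, 0, 0]
    - [0, -0.7, 1.5, 0, 0]
    - [0, -0.4, 0.8, 0, 0]
    - [0, -0.2, 0.4, 0, 0]

```text
clock: 6.52
tcp_pos: [0.4999, 0.0023, 0.1354]
orientation: [0.44, 0.553, -0.438, 0.555]
contact_force: [0.6, 0.2, -1.5]
grip_width: 0.0346
```

```bash
python3 -c "
from h import *
go(.503,-.002,.12,13.0)"
```

```text
tcp [0.4999 0.0023 0.1354] shift cm [1.54 0.2  0.49] roll 0.0038 tilt [ 0.0036 -0.0004] w 0.0346 F [ 0.6  0.2 -1.5] t 6.5167
```

Call:
move_arm:
  series:
    - [0, 0.1, 0.25, 0, 0]
    - [0, 0.1, 0.2, 0, 0]
    - [0.4, 0, 0, 0, 0]
    - [1, 0, 0, 0, 0]
    - [1.3, 0, 0, 0, 0]
    - [1.3, 0, 0, 0, 0]
    - [1.3, 0, 0, 0, 0]
    - [1.3, 0, 0, 0, 0]
    - [0.8, 0, 0, 0, 0]
    - [0.3, 0, 0, 0, 0]

```text
clock: 7.35
tcp_pos: [0.5077, 0.007, 0.0519]
orientation: [0.439, 0.555, -0.432, 0.558]
contact_force: [0.5, 0.1, 0.5]
grip_width: 0.0348
```

```bash
python3 -c "
from h import *
go(.503,-.002,.0185,13.0)
grab('wrist','w4');grab('scene','c4')
d=load('c4');c=d['img'][180:280,250:390,::-1];cv2.imwrite('pics/c4c.png',cv2.resize(c,None,fx=4,fy=4))"
```

```text
tcp [0.5077 0.007  0.0519] shift cm [ 3.33 -0.7   0.77] roll 0.016 tilt [0.009  0.0049] w 0.0348 F [0.5 0.1 0.5] t 7.35
```

View pics/c4c.png

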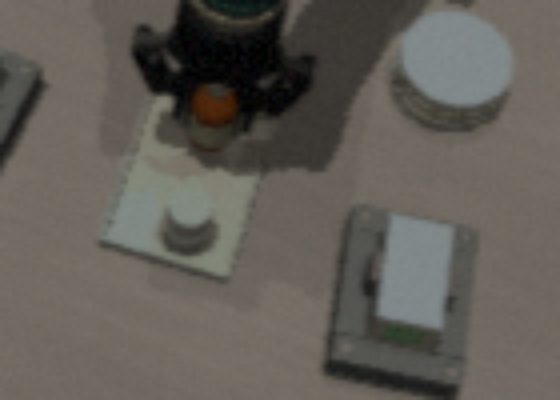

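View pics/w4.png

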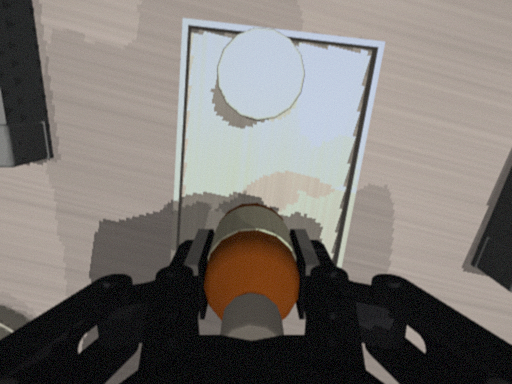

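The bottle hangs over the free half of the tray, with the jar ahead at (260,75). I'll check lateral centring from the rim edges.

```bash
python3 - <<'E'
from h import *
d=load('w4')
for p in [(184,20),(384,41),(179,170),(364,160)]: print(p,ray(d,*p,.012).round(4))
a,b=ray(d,184,20,.012),ray(d,384,41,.012);m=(a+b)/2;v=b-a;yaw=np.degrees(np.arctan2(v[0],-v[1]));print('w',np.linalg.norm(v),yaw)
x=np.array([np.cos(np.radians(-yaw)),np.sin(np.radians(-yaw))]);
for yy in (-yaw,yaw,8):
  x=np.array([np.cos(np.radians(yy)),np.sin(np.radians(yy))]);print(yy,'centre',m[:2]-.075*x,'target',m[:2]-.111*x)
E
```

```text
(184, 20) [0.6017 0.066  0.012 ]
(384, 41) [ 0.6168 -0.0359  0.012 ]
(179, 170) [0.5248 0.0539 0.012 ]
(364, 160) [ 0.5556 -0.046   0.012 ]
w 0.10297855072027196 8.42589254954536
-8.42589254954536 centre [0.53508004 0.02601963] target [0.49946862 0.03129471]
8.42589254954536 centre [0.53508004 0.00404012] target [ 0.49946862 -0.00123496]
8 centre [0.5350004  0.00459189] target [ 4.99350752e-01 -4.18337711e-04]
```

Call:
move_arm:
  series:
    - [0, -0.25, 0.3, 0, 0]
    - [0.2, -0.25, 0.3, 0.005, 0]
    - [0.5, -0.15, 0.1, 0.005, 0]
    - [0.6, 0, 0, 0, 0]
    - [0.6, 0, 0, 0, 0]
    - [0.5, 0, 0, 0, 0]
    - [0.3, 0, 0, 0, 0]
    - [0.1, 0, 0, 0, 0]

```text
clock: 8.12
tcp_pos: [0.5051, -0.0027, 0.0242]
orientation: [0.444, 0.551, -0.435, 0.557]
contact_force: [0.0, 0.2, -0.7]
grip_width: 0.0347
```

```bash
python3 -c "
from h import *
go(.502,-.001,.0185,13.0)"
```

```text
tcp [ 0.5051 -0.0027  0.0242] shift cm [ 0.57 -0.28 -0.23] roll 0.0036 tilt [0.015 0.005] w 0.0347 F [ 0.   0.2 -0.7] t 8.1167
```

Call:
move_arm:
  series:
    - [0.15, 0, -0.05, 0, 0]
    - [0.15, -0.05, 0, 0, 0]
    - [0.12, -0.05, 0, 0, 0]
    - [0.08, 0, 0, 0, 0]
    - [0.05, 0, 0, 0, 0]

```text
clock: 8.53
tcp_pos: [0.5042, -0.002, 0.0182]
orientation: [0.444, 0.551, -0.434, 0.557]
contact_force: [-1.3, 0.2, 12.2]
grip_width: 0.0346
```

```bash
python3 -c "
from h import *
go(.502,-.001,.0185,13.0)"
```

```text
tcp [ 0.5042 -0.002   0.0182] shift cm [-0.03 -0.19 -0.15] roll 0.0041 tilt [0.0148 0.005 ] w 0.0346 F [-1.3  0.2 12.2] t 8.5333
```

Touchdown at the expected height (12 N). I'll ease off, then let go.

Call:
move_arm:
  series:
    - [-0.05, 0, 0, 0, 0]
    - [0, 0, 0, 0, 0]
    - [0, 0, 0, 0, 0.7]
    - [0, 0, 0, 0, 0.7]
    - [0, 0, 0, 0, 1]
    - [0, 0, 0, 0, 1]
    - [0, 0, 0, 0, 1]
    - [0, 0, 0, 0, 1]

```text
clock: 9.2
tcp_pos: [0.5051, -0.0018, 0.0194]
orientation: [0.444, 0.551, -0.434, 0.558]
contact_force: [-0.3, 0.5, 0.2]
grip_width: 0.0852
```

```bash
python3 -c "
from h import *
go(.502,-.001,.13,13.0)
grab('wrist','w5');grab('scene','c5')
d=load('c5');c=d['img'][180:280,250:390,::-1];cv2.imwrite('pics/c5c.png',cv2.resize(c,None,fx=4,fy=4))"
```

```text
tcp [ 0.5051 -0.0018  0.0194] shift cm [-11.06  -0.08  -0.16] roll 0.0042 tilt [0.017  0.0053] w 0.0852 F [-0.3  0.5  0.2] t 9.2
```

View pics/c5c.png

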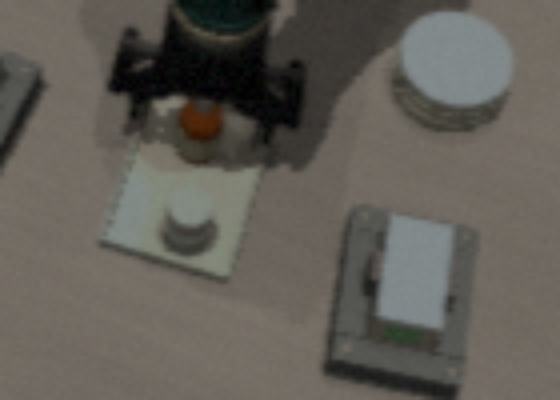

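View pics/w5.png

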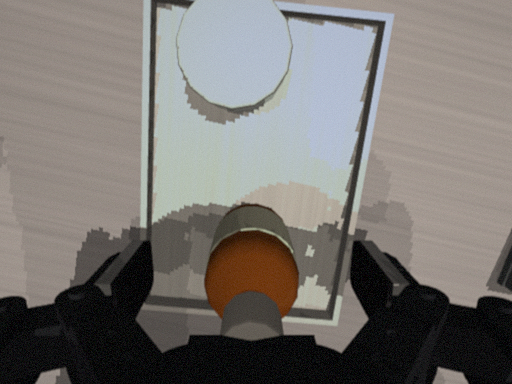

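The bottle stands free and upright in the tray, with the fingers clear on both sides. Next, straight up.

Call:
move_arm:
  series:
    - [-0.4, 0, 0, 0, 1]
    - [-0.8, 0, 0, 0, 1]
    - [-1, 0, 0, 0, 1]
    - [-1, 0, 0, 0, 1]
    - [-1, 0, 0, 0, 1]
    - [-1, 0, 0, 0, 1]
    - [-1, 0, 0, 0, 1]
    - [-1, 0, 0, 0, 1]

```text
clock: 9.97
tcp_pos: [0.5027, -0.0023, 0.0983]
orientation: [0.444, 0.551, -0.434, 0.558]
contact_force: [-0.4, 0.1, 1.0]
grip_width: 0.0852
```

Call:
move_arm:
  series:
    - [-1.2, 0, 0, 0, 1]
    - [-1.5, 0, 0, 0, 1]
    - [-1.5, 0, 0, 0, 1]
    - [-1.5, 0, 0, 0, 1]
    - [-1, 0, 0, 0, 1]
    - [-0.5, 0, 0, 0, 1]
    - [0, 0, 0, 0, 1]

```text
clock: 10.55
tcp_pos: [0.502, -0.0032, 0.1842]
orientation: [0.447, 0.548, -0.432, 0.561]
contact_force: [-0.1, -1.0, 0.1]
grip_width: 0.0853
```

```bash
python3 -c "
from h import *
go(.5635,.1915,.16,13.2)
grab('scene','c6')
d=load('c6');c=d['img'][180:280,250:390,::-1];cv2.imwrite('pics/c6c.png',cv2.resize(c,None,fx=4,fy=4))"
```

```text
tcp [ 0.502  -0.0032  0.1842] shift cm [  2.69  10.37 -17.55] roll 0.0002 tilt [0.0275 0.0053] w 0.0853 F [-0.1 -1.   0.1] t 10.55
```

View pics/c6c.png

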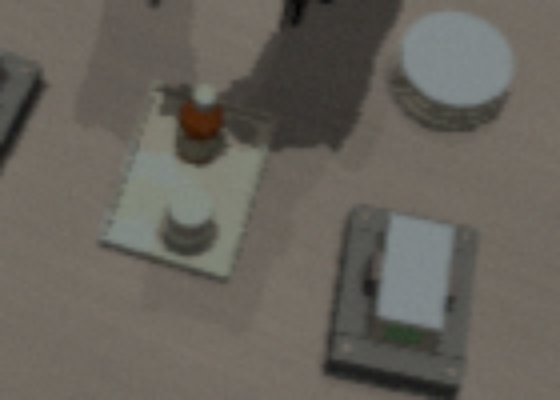

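Bottle upright in the tray. Tool tilt has crept to 1.6°, and earlier fast sideways moves reduced it, so I'll watch that while going back over the cassette.

Call:
move_arm:
  series:
    - [0, 1, -1.7, 0, 1]
    - [0, 1.8, -3.0, 0, 1]
    - [0, 1.8, -3.0, 0, 1]
    - [0, 1.8, -3.0, 0, 1]
    - [0, 1.5, -2.6, 0, 1]
    - [0, 0.8, -1.4, 0, 1]
    - [0, 0.2, -0.4, 0, 1]
    - [0, 0, 0, 0, 1]

```text
clock: 11.27
tcp_pos: [0.5521, 0.1674, 0.1808]
orientation: [0.445, 0.548, -0.437, 0.557]
contact_force: [-0.4, 0.4, 0.3]
grip_width: 0.0854
```

```bash
python3 -c "
from h import *
go(.5635,.1915,.16,13.2);grab('wrist','w7')"; python3 m.py w7
```

```text
tcp [0.5521 0.1674 0.1808] shift cm [ 2.1   1.61 -2.1 ] roll -0.007 tilt [0.0171 0.0014] w 0.0854 F [-0.4  0.4  0.3] t 11.2667
dock 8417 [array([564.1, 191.6]), array([129.2,  96.3]), array([13.])] 0.03499748857841406
cass 6899 [array([563.1, 191.2]), array([83.8, 61.6]), array([13.3])] 0.0709246343997838
tray ((534.9296875, 2.22515869140625), (152.18763732910156, 106.38062286376953), 7.926905155181885)
jar ((581.520751953125, 22.28074836730957), 17.73419189453125)
```

View pics/w7.png

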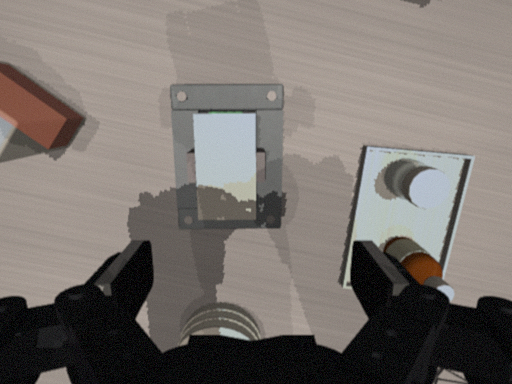

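Call:
move_arm:
  series:
    - [0, 0.5, -0.6, 0, 1]
    - [0, 0.5, -0.6, 0, 1]
    - [0, 0.4, -0.5, 0, 1]
    - [0, 0.1, -0.2, 0, 1]
    - [0.6, 0, 0, 0, 1]
    - [1.2, 0, 0, 0, 1]
    - [1.2, 0, 0, 0, 1]
    - [0.8, 0, 0, 0, 1]
    - [0.4, 0, 0, 0, 1]
    - [0, 0, 0, 0, 1]

```text
clock: 12.15
tcp_pos: [0.5619, 0.18, 0.1333]
orientation: [0.446, 0.545, -0.443, 0.554]
contact_force: [-0.6, 0.0, 0.7]
grip_width: 0.0851
```

```bash
python3 -c "
from h import *
go(.5635,.1915,.08,13.1)"
```

```text
tcp [0.5619 0.18   0.1333] shift cm [ 5.33  0.34 -1.13] roll -0.0178 tilt [ 0.0118 -0.0055] w 0.0851 F [-0.6  0.   0.7] t 12.15
```

Call:
move_arm:
  series:
    - [0, 0.15, -0.4, -0.009, 1]
    - [0, 0.15, -0.4, -0.009, 1]
    - [0, 0.05, -0.3, 0, 1]
    - [0.3, 0, -0.05, 0, 1]
    - [0.7, 0, 0, 0, 1]
    - [0.7, 0, 0, 0, 1]
    - [0.7, 0, 0, 0, 1]
    - [0.7, 0, 0, 0, 1]
    - [0.5, 0, 0, 0, 1]
    - [0.2, 0, 0, 0, 1]

```text
clock: 12.98
tcp_pos: [0.5643, 0.1937, 0.0924]
orientation: [0.441, 0.549, -0.437, 0.559]
contact_force: [-0.0, 0.2, 0.3]
grip_width: 0.0856
```

```bash
python3 -c "
from h import *
go(.5635,.1915,.08,13.1)"
```

```text
tcp [0.5643 0.1937 0.0924] shift cm [ 1.24 -0.14  0.18] roll 0.0025 tilt [ 0.0141 -0.0044] w 0.0856 F [-0.   0.2  0.3] t 12.9833
```

Call:
move_arm:
  series:
    - [0, -0.07, 0.1, 0, 1]
    - [0.1, -0.07, 0.05, 0, 1]
    - [0.6, 0, 0, 0, 1]
    - [0.7, 0, 0, 0, 1]
    - [0.7, 0, 0, 0, 1]
    - [0.7, 0, 0, 0, 1]
    - [0.5, 0, 0, 0, 1]
    - [0.2, 0, 0, 0, 1]

```text
clock: 13.65
tcp_pos: [0.5638, 0.1909, 0.0534]
orientation: [0.441, 0.549, -0.438, 0.559]
contact_force: [-0.6, -0.4, 0.3]
grip_width: 0.0859
```

```bash
python3 -c "
from h import *
go(.5635,.1915,.034,13.1);grab('wrist','w8')"
```

```text
tcp [0.5638 0.1909 0.0534] shift cm [ 1.94 -0.04 -0.08] roll 0.0016 tilt [ 0.0139 -0.0048] w 0.0859 F [-0.6 -0.4  0.3] t 13.65
```

View pics/w8.png

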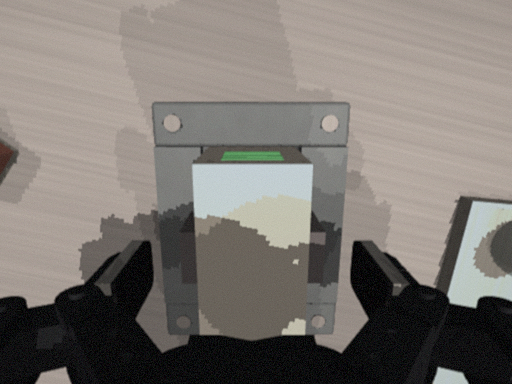

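The cassette is centred between the fingers: its top spans columns 193 to 311, and the fingers are at 153 and 352. I'll descend to catch height.

Call:
move_arm:
  series:
    - [0.3, 0, -0.03, 0, 1]
    - [0.5, 0, -0.03, 0, 1]
    - [0.4, 0, 0, 0, 1]
    - [0.3, 0, 0, 0, 1]
    - [0.2, 0, 0, 0, 1]
    - [0.1, 0, 0, 0, 1]

```text
clock: 14.2
tcp_pos: [0.5641, 0.1918, 0.0335]
orientation: [0.441, 0.549, -0.437, 0.559]
contact_force: [-0.8, 0.9, 0.5]
grip_width: 0.0858
```

```bash
python3 -c "
from h import *
go(.5635,.1915,.033,13.1)"
```

```text
tcp [0.5641 0.1918 0.0335] shift cm [ 0.05 -0.07  0.01] roll 0.0019 tilt [ 0.0142 -0.0045] w 0.0858 F [-0.8  0.9  0.5] t 14.2
```

Partial close first, to check the height and for contact with the dock.

Call:
move_arm:
  series:
    - [0, 0, 0, 0, 0.8]
    - [0, 0, 0, 0, 0.78]
    - [0, 0, 0, 0, 0.78]
    - [0, 0, 0, 0, 0.78]

```text
clock: 14.53
tcp_pos: [0.5642, 0.1918, 0.0335]
orientation: [0.441, 0.549, -0.437, 0.559]
contact_force: [0.1, 0.1, -0.3]
grip_width: 0.0665
```

```bash
python3 -c "
from h import *
go(.5635,.1915,.033,13.1);grab('side','s9');grab('wrist','w9')
d=load('s9');c=d['img'][190:290,150:270,::-1];cv2.imwrite('pics/s9c.png',cv2.resize(c,None,fx=5,fy=5))"
```

```text
tcp [0.5642 0.1918 0.0335] shift cm [ 0.05 -0.08  0.01] roll 0.002 tilt [ 0.0144 -0.0045] w 0.0665 F [ 0.1  0.1 -0.3] t 14.5333
```

View pics/s9c.png

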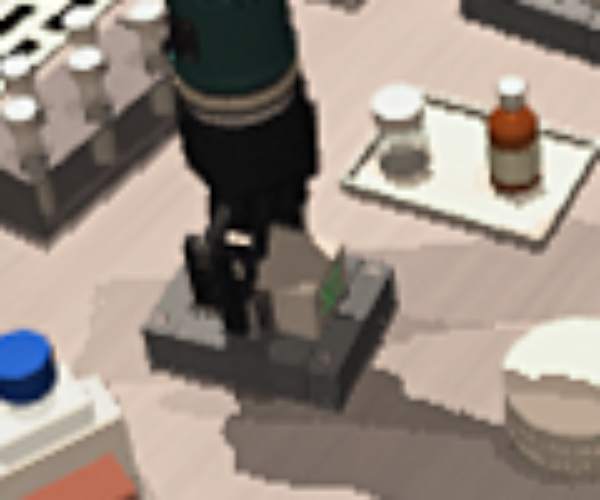

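View pics/w9.png

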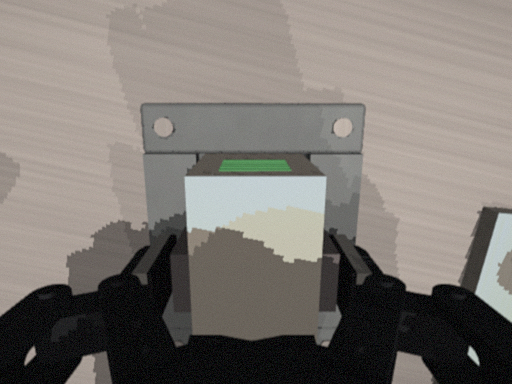

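The fingers sit evenly on both catches, with no contact force on the dock. Squeezing now.

Call:
move_arm:
  series:
    - [0, 0, 0, 0, 0.5]
    - [0, 0, 0, 0, 0.3]
    - [0, 0, 0, 0, 0]
    - [0, 0, 0, 0, 0]
    - [0, 0, 0, 0, 0]
    - [0, 0, 0, 0, 0]
    - [0, 0, 0, 0, 0]

```text
clock: 15.22
tcp_pos: [0.5643, 0.191, 0.0361]
orientation: [0.441, 0.549, -0.438, 0.559]
contact_force: [1.2, -0.2, -2.1]
grip_width: 0.0464
```

```bash
python3 -c "
from h import *
go(.5635,.1915,.133,13.1);s=env.observe();print(s['wrist_torque'].round(2))"
```

```text
tcp [0.5643 0.191  0.0361] shift cm [-9.7   0.06  0.01] roll 0.0007 tilt [ 0.0144 -0.0055] w 0.0464 F [ 1.2 -0.2 -2.1] t 15.2167
[ 0.05  0.05 -0.03]
```

The opening reads 46.4 mm where I expected about 50, and z rose 2.6 mm. I'll look before lifting.

```bash
python3 -c "
from h import *
go(.5635,.1915,.133,13.1);grab('wrist','w10');grab('side','s10')
d=load('s10');c=d['img'][200:280,170:250,::-1];cv2.imwrite('pics/s10c.png',cv2.resize(c,None,fx=7,fy=7))
d=load('w10');c=d['img'][130:384,110:400,::-1];cv2.imwrite('pics/w10c.png',cv2.resize(c,None,fx=2.3,fy=2.3))
d=load('w9');c=d['img'][130:384,110:400,::-1];cv2.imwrite('pics/w9c.png',cv2.convertScaleAbs(cv2.resize(c,None,fx=2.3,fy=2.3),alpha=2))"
```

```text
tcp [0.5643 0.191  0.0361] shift cm [-9.7   0.06  0.01] roll 0.0007 tilt [ 0.0144 -0.0055] w 0.0464 F [ 1.2 -0.2 -2.1] t 15.2167
```

View pics/s10c.png

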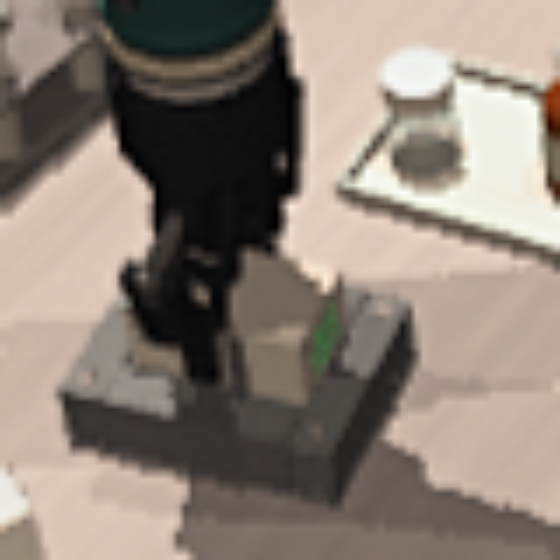

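View pics/w10c.png

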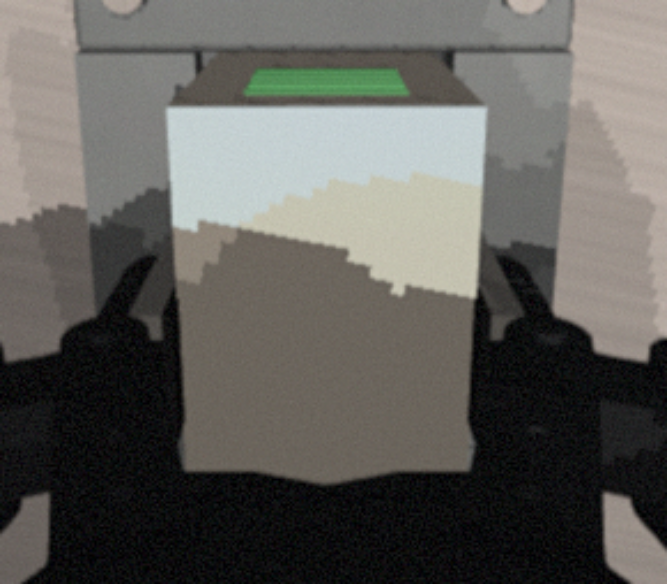

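View pics/w9c.png

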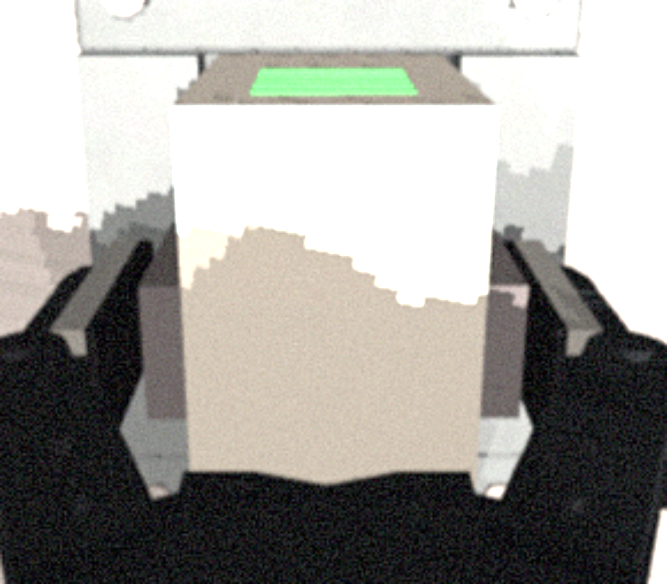

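The pads are flat on both catches, pushed nearly flush with the cassette (crop columns 170 and 480), and square to it. The low reading looks like give at the stops. I'll lift slowly and watch the force.

Call:
move_arm:
  series:
    - [0, 0, 0, 0, 0]
    - [0, 0, 0, 0, 0]
    - [-0.15, 0, 0, 0, 0]
    - [-0.3, 0, 0, 0, 0]
    - [-0.3, 0, 0, 0, 0]
    - [-0.3, 0, 0, 0, 0]
    - [-0.2, 0, 0, 0, 0]

```text
clock: 15.9
tcp_pos: [0.564, 0.191, 0.0488]
orientation: [0.441, 0.549, -0.438, 0.559]
contact_force: [-0.0, 0.2, -1.0]
grip_width: 0.0463
```

```bash
python3 -c "
from h import *
go(.5635,.1915,.136,13.1);s=env.observe();print(s['wrist_torque'].round(2));grab('wrist','w11');grab('side','s11')
d=load('s11');c=d['img'][200:280,170:250,::-1];cv2.imwrite('pics/s11c.png',cv2.resize(c,None,fx=7,fy=7))"; python3 m.py w11 | head -2
```

```text
tcp [0.564  0.191  0.0488] shift cm [-8.72  0.06  0.02] roll 0.0008 tilt [ 0.0136 -0.0058] w 0.0463 F [-0.   0.2 -1. ] t 15.9
[ 0.04 -0.01  0.01]
dock 15575 [array([566.2, 191.8]), array([124.9,  96.6]), array([13.1])] 0.0349382196525197
cass 1085 [array([586.6, 196.7]), array([36.4, 73.7]), array([13.1])] 0.07021840441399053
```

View pics/s11c.png

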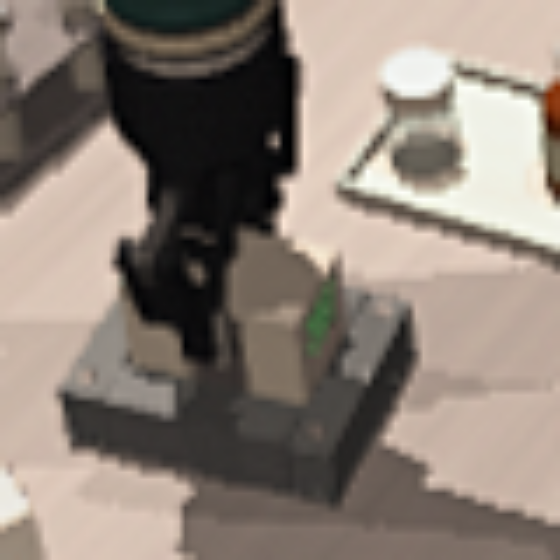

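View pics/w11.png

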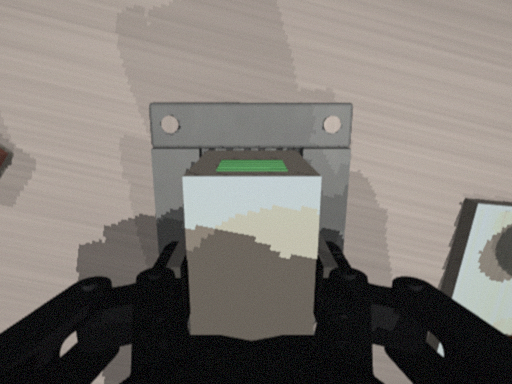

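The cassette comes up with the gripper and with no force, so both catches are released. I'll continue straight up.

Call:
move_arm:
  series:
    - [-0.3, 0, 0, 0, 0]
    - [-0.4, 0, 0, 0, 0]
    - [-0.5, 0, 0, 0, 0]
    - [-0.5, 0, 0, 0, 0]
    - [-0.5, 0, 0, 0, 0]
    - [-0.5, 0, 0, 0, 0]
    - [-0.5, 0, 0, 0, 0]

```text
clock: 16.58
tcp_pos: [0.563, 0.191, 0.0833]
orientation: [0.441, 0.549, -0.438, 0.559]
contact_force: [0.1, -0.3, -1.9]
grip_width: 0.0459
```

```bash
python3 -c "
from h import *
go(.564,.191,.151,13.1)"
```

```text
tcp [0.563  0.191  0.0833] shift cm [-6.77  0.17  0.08] roll 0.0008 tilt [ 0.0128 -0.0062] w 0.0459 F [ 0.1 -0.3 -1.9] t 16.5833
```

Call:
move_arm:
  series:
    - [-0.6, 0, 0, 0, 0]
    - [-0.7, 0, 0, 0, 0]
    - [-0.8, 0, 0, 0, 0]
    - [-0.8, 0, 0, 0, 0]
    - [-0.8, 0, 0, 0, 0]
    - [-0.8, 0, 0, 0, 0]
    - [-0.6, 0, 0, 0, 0]
    - [-0.4, 0, 0, 0, 0]
    - [-0.2, 0, 0, 0, 0]
    - [0, 0, 0, 0, 0]

```text
clock: 17.42
tcp_pos: [0.5625, 0.1915, 0.1491]
orientation: [0.441, 0.549, -0.438, 0.559]
contact_force: [-0.3, -0.1, -2.6]
grip_width: 0.0464
```

```bash
python3 -c "
from h import *
go(.564,.191,.151,13.1)
for n,t in(('wrist','w12'),('side','s12'),('scene','c12')): grab(n,t)
d=load('s12');c=d['img'][150:300,150:300,::-1];cv2.imwrite('pics/s12c.png',cv2.resize(c,None,fx=4,fy=4))
d=load('c12');c=d['img'][160:290,200:400,::-1];cv2.imwrite('pics/c12c.png',cv2.resize(c,None,fx=4,fy=4))
for t in('w12','c12','s12'):
  P=cloud(load(t)).reshape(-1,3);P=P[~np.isnan(P[:,0])]
  m=(abs(P[:,2]-.185)<.008)&(np.hypot(P[:,0]-.563,P[:,1]-.191)<.06)
  if t=='w12':
    Q=P[m];A=np.c_[Q[:,:2],np.ones(len(Q))];print(len(Q),np.linalg.lstsq(A,Q[:,2],rcond=None)[0].round(4),np.median(Q[:,2]))
"
```

```text
tcp [0.5625 0.1915 0.1491] shift cm [-0.18  0.14  0.08] roll 0.0008 tilt [ 0.0154 -0.0051] w 0.0464 F [-0.3 -0.1 -2.6] t 17.4167
23041 [-0.0079 -0.0063  0.1902] 0.1843590000230196
```

View pics/s12c.png

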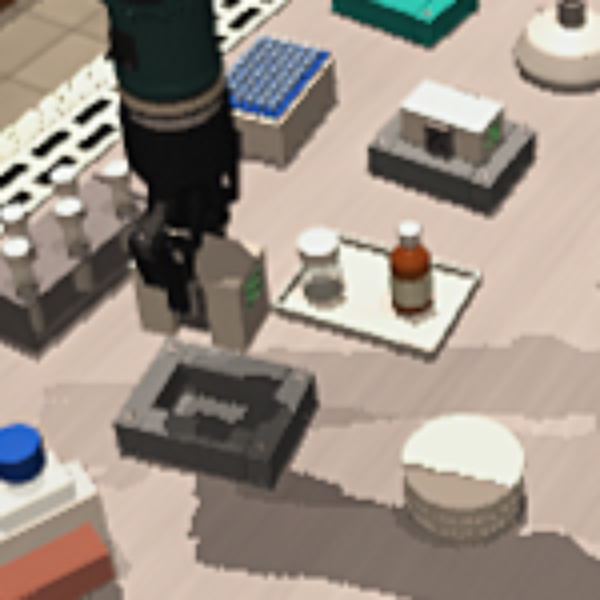

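View pics/c12c.png

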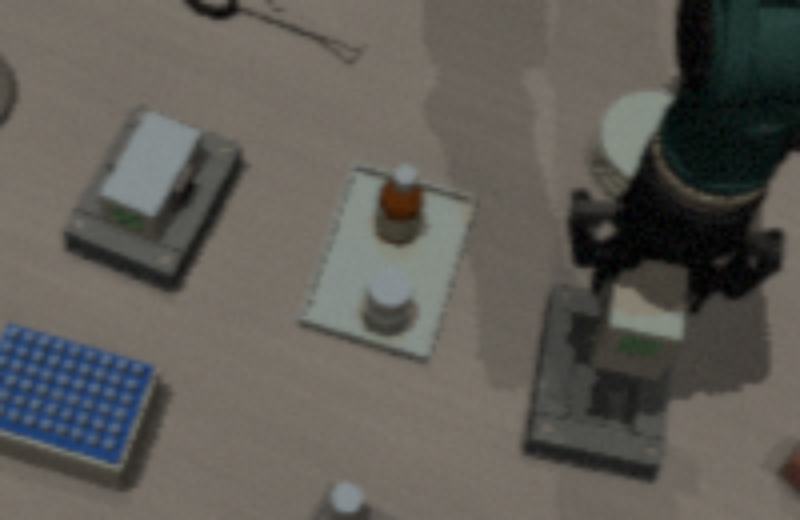

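View pics/w12.png

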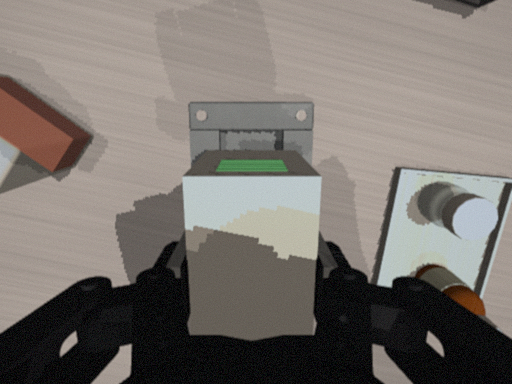

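The cassette is clear of its dock and level to about 0.6°, with the bottle upright in the tray. Let it settle, then hand in.

Call:
move_arm:
  series:
    - [0, 0, 0, 0, 0]
    - [0, 0, 0, 0, 0]
    - [0, 0, 0, 0, 0]

```text
clock: 17.82
tcp_pos: [0.5611, 0.1909, 0.1469]
orientation: [0.44, 0.549, -0.439, 0.559]
contact_force: [-0.4, 0.1, -1.6]
grip_width: 0.046
```

```bash
python3 -c "
from h import *
go(.564,.191,.151,13.1);print(env.observe()['qvel'].round(3));print(env.sign_off())"
```

```text
tcp [0.5611 0.1909 0.1469] shift cm [-0.41  0.29  0.06] roll 0.0008 tilt [ 0.0114 -0.0068] w 0.046 F [-0.4  0.1 -1.6] t 17.8167
[ 0.     0.006  0.001  0.003 -0.001 -0.002 -0.   ]
the job is handed in; nothing more can be done
None
```

The bottle is standing upright, released, on the free half of the tray floor. The cassette it stood on is out of its dock and held by its squeezed catches. I handed the job in at 17.8 s of the 58 s.

**Bottle:** it touched down at about 12 N. The last pictures show it upright with nothing touching it, and the jar beside it looks unmoved.

**Cassette:** it came straight up with no sign of jamming (force readings under 3 N). The last close measurement put it level to about 0.6°, with its underside about 8.4 cm above the dock's top, or 11.4 cm above where it sat. It sank about 2 mm more before hand-in. I chose that height because "10 cm above the dock" could mean either.

**Other things:** cassette_b is still in its dock. Nothing else in the last views looks moved.

**What disagreed:**
- **Finger opening:** it read 46 mm on the catches where I expected about 51 mm. I took this as give at the stops; both catches did release.
- **Tool drift:** the tool drifted up to 1.5 cm on some faster rows, which I corrected before each grasp, and it stayed tilted by up to 1.6°.
- **Finger squeeze:** the tool rose 2.6 mm as the fingers closed on the catches. No force showed afterwards, and I did not find the cause.

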